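Spring open the check weight's box

ROBOT

A 7-joint arm with a two-finger parallel gripper is mounted at the origin on a cart in front of the work surface, level with it; the furniture and walls round the work are solid. World frame = base frame: x ahead of the robot, y to its left, z up, the work surface at z = 0. Lengths are in m, angles in rad, forces in N, time in s.
With the tool pointing down it reaches from about 0.4 to 0.85 m from the base axis. Payload 10.4 kg.
Tool frame: the origin (TCP) lies on the centre line of the jaws, within the pads' length; the fingertips stand 14 mm ahead of it and the grasp point (between the pads) lies 5 mm behind it (manip.tip_reach is the distance from the TCP to the fingertips, in m); z points along the fingers, y is the line along which they close (so a half turn about z gives the same grasp; the last joint's range is limited). The gripper opens to 85 mm and grips with 20 to 120 N. Pads are 22 mm wide; open, the fingers measure 114 mm over their backs; the gripper's body (76 mm by 85 mm) begins 54 mm behind the grasp point. The pads swing forward as they close: fully open they stand 13 mm farther back than shut.
Start: joints at [-1.333, 0.332, -0.065, 1.46, 0.022, 1.35, -0.088], TCP at [0.161, 0.604, 0.245] pointing down, gripper open.
Joint ranges: [-2.6, 2.6], [-0.5, 2.12], [-1.47, 1.34], [0.16, 2.42], [-1.27, 4.41], [0.06, 2.06], [-2.6, 2.6]. Speed limits (rad/s): [2.22, 2.22, 2.79, 2.79, 3.14, 3.14, 3.14].

INTERFACE

Orientations are given as a unit quaternion [x, y, z, w].
In Python, from workcell import manip gives the robot as it stands.
- The arm moves only by the shell command python3 -m pendant 'ROWS' [FORCE]. ROWS is JSON, a list of rows, each a list of 7 numbers: the shift along the tool's x, y, z in units of 50 mm (1.0 is 50 mm), then the turn, a rotation vector about the tool's x, y, z in units of 8 degrees (1.0 is 8 degrees), then the opening, from -1 (shut) to 1 (fully open), so that 0 is half open. In form: [[dx, dy, dz, ax, ay, az, jaw], ...]. A call has exactly 10 rows; each row is the pose to reach, as a shift and turn from the pose commanded when the call began, along the tool's axes at that moment; what a row does not reach only later rows make up. A row lasts 1/8 s, in which the tool goes at most 62.5 mm and 10.7 degrees, less where a joint would pass 70% of its speed; a pose out of reach is approached as far as the arm can. A call with a gripper value outside its range is refused whole. The fingers move at their own pace and stop on an object; FORCE is the grip in N (left out, the last holds). Time passes only in rows, so rows that repeat a pose let the fingers close, or fill a call up. It gives the time, the measured TCP pose, the force, the opening and the grip force at its end, in the units of the state.
- manip.get_obs(): the state, without advancing time (a new reading comes with each control period).
- manip.camera(name): name is "scene" or "top" or "wrist"; returns (picture, depth): 420x560x3 uint8, red, green, blue; 420x560 float32, m along the optical axis (not along the pixel's ray), 0 where there is no reading.
- manip.get_calibration(name): a dict with "fx", "fy", "cx", "cy" (pixels), "D" ([k1, k2, p1, p2, k3] as OpenCV has them; the pictures are not rectified), "xyz" and "orientation" of the camera in the world. Camera axes: x right, y up, looking along -z (the intrinsics and any distortion apply to the point x, -y, -z); pixel columns grow to the right and rows downward; lengths in m; the calibration is good to about 2 mm. A picture is of the moment at which its call begins: read the wrist's pose just before it. get_calibration takes no time and is no camera call; for the wrist camera it gives the pose at the moment of the call.
- manip.hand_in(): hands the job in; it is judged then, once.
Trained networks look in the newest picture that a camera, given by its name, has taken for a name from the list of things; names that differ only in an ending like _2 or _b are one class to them, and where a whole thing is asked for, a point or a joint stands for the part that bears it (a point fixed in the world has none). Each returns a list of dicts, best first, with "p" (0 to 1); they miss things now and then, are a little off and sometimes report something else, mostly with a low value. They report only what shows in the picture. A call takes as long as a camera call.
- manip.find_in(thing, camera): "box" ([left, top, right, bottom] in pixels, round what is visible of it).
- manip.trace(thing, camera): "pixels" (420x560 bool, what is visible of it) and "box" ([left, top, right, bottom] in pixels, round what is visible of it).
- manip.tip_of(thing, camera): "pixel" ([column, row] in pixels: a listed point, or the origin of a listed thing).
The state is a dict: "clock": time; "joint_pos": joint angles; "joint_velocities": joint speeds; "tau": joint torques, N m; "position": TCP position; "ee_rot": TCP orientation; "ft_force": force on the tool from outside, world axes, zero at the start; "torque": the same for the moment, N m; "grip_width": opening from 0.0 (shut) to 1.0 (fully open); "grasp_force": force on a finger pad.
Only numpy, scipy, OpenCV 4.12 (cv2) and the standard library are available. Lean on these libraries where they do the work, as an engineer would, in place of code of your own. Each camera call takes 0.05 s, during which the arm holds its last target. There are 200 camera calls.

TASK

Two twin boxes with clear sprung lids are fixed on the worktop: one holds a brass check weight, the other a flat tin. On the box with the brass weight, press down the release tab at its front so that the lid springs up, let the tab go, then push the lid over backwards until it rests fully open by itself and take your hand away. Only press and push with the fingers: pick nothing up, do not touch the weight or the tin, leave the other box shut and leave the things standing around where they are.

Things in the scene. Friction and masses are not known exactly. Their poses are not given: they have to be found in the camera images.
- weight_box: grey open-topped box that holds the brass weight, fixed to the worktop, 100 mm deep (its x) by 90 mm wide (its y), walls 4 mm, rim 58 mm high, inner floor 4 mm up; origin at the centre of its underside, z up, the release tab on its -x (front) side and the lid hinge on its +x (back) side
- weight_box_hinge (a point): middle of this box's lid hinge, 60 mm above the worktop over the back wall; the hinge line runs along the box's y. The lid is a clear pane in a grey frame, 102 x 92 x 6 mm, 0.1 kg
- weight_box_lid_edge (a point): middle of the front edge of this box's lid (the end of a steel tongue 26 mm wide and 4 mm thick), 110 mm from the hinge line; it swings up and back with the lid. Push the raised lid near here: a fingertip about 15 to 25 mm below the edge slides freely, the thicker parts of a hand lower down may catch on the tongue
- weight_box_lid (a joint): angle of this box's lid about its hinge, rad: 0 shut, about 1.1 (63 degrees) where the spring leaves it when the tab is pressed, 1.57 upright, 1.9 fully open on its stop. Latched shut; once unlatched the spring lifts it to 1.1 within 1 s and no further. Pushed (under 2 N at its edge) past upright it sinks onto the stop and stays; let go before, it falls back to 1.1
- weight_box_tab_pad (a point): point to press on top of this box's steel release tab, 49 mm above the worktop and 87 mm in front of the box's centre, outside the front wall. The flat ribbed pad is 28 mm wide (along the box's y) and reaches 12 mm further forward and 17 mm back from this point to the tab's upright hook (reaching 67 mm high)
- weight_box_tab (a joint): angle of this box's release tab, rad: 0 at rest, grows as the pad is pressed down (5 mm down at its point is about 0.2), stop at 0.28. The latch lets go between 0.1 and 0.18. Sprung: about 5 N at its point at 0.2, 6 N at the stop; it comes back by itself when let go
- tin_box: grey open-topped box that holds the flat round tin, otherwise the twin of the other box, fixed to the worktop, 100 mm deep (its x) by 90 mm wide (its y), walls 4 mm, rim 58 mm high, inner floor 4 mm up; origin at the centre of its underside, z up, the release tab on its -x (front) side and the lid hinge on its +x (back) side
- tin_box_hinge (a point): middle of this box's lid hinge, 60 mm above the worktop over the back wall; the hinge line runs along the box's y. The lid is a clear pane in a grey frame, 102 x 92 x 6 mm, 0.1 kg
- tin_box_lid_edge (a point): middle of the front edge of this box's lid (the end of a steel tongue 26 mm wide and 4 mm thick), 110 mm from the hinge line; it swings up and back with the lid. Push the raised lid near here: a fingertip about 15 to 25 mm below the edge slides freely, the thicker parts of a hand lower down may catch on the tongue
- tin_box_lid (a joint): angle of this box's lid about its hinge, rad: 0 shut, about 1.1 (63 degrees) where the spring leaves it when the tab is pressed, 1.57 upright, 1.9 fully open on its stop. Latched shut; once unlatched the spring lifts it to 1.1 within 1 s and no further. Pushed (under 2 N at its edge) past upright it sinks onto the stop and stays; let go before, it falls back to 1.1
- tin_box_tab_pad (a point): point to press on top of this box's steel release tab, 49 mm above the worktop and 87 mm in front of the box's centre, outside the front wall. The flat ribbed pad is 28 mm wide (along the box's y) and reaches 12 mm further forward and 17 mm back from this point to the tab's upright hook (reaching 67 mm high)
- tin_box_tab (a joint): angle of this box's release tab, rad: 0 at rest, grows as the pad is pressed down (5 mm down at its point is about 0.2), stop at 0.28. The latch lets go between 0.1 and 0.18. Sprung: about 5 N at its point at 0.2, 6 N at the stop; it comes back by itself when let go
- check_weight: brass check weight, an upright cylinder with a knob, 30 mm across and 42 mm high, standing loose on the floor of one of the two boxes and seen through its clear lid; origin under its centre
- small_tin: flat round tin, 54 mm across and 30 mm high, lying loose in the other box; origin under its centre
- loose_weight: smaller brass weight, 24 mm across and 34 mm high, standing behind the boxes; origin under its centre (bystander)
- lab_timer: white lab timer 64 x 64 x 17 mm lying on its back; origin under its centre (bystander)
- sample_jar: screw-cap sample jar, 64 mm across and 85 mm high; origin under its centre (bystander)
- brush: wooden-handled brush, 197 mm long, 25 mm thick, lying to the right of the boxes; origin under its centre (bystander)

How it is judged:
On the way, in this order (a step that is already met when the one before it is completed fails the run):
1. the release tab of the box with the weight is pressed down (value of joint weight_box_tab above 0.1 rad), for 0.03 s.
2. its lid has come up clear of the latch and the tab is let go (value of joint weight_box_lid above 0.4 rad and value of joint weight_box_tab below 0.06 rad), for 0.1 s.
At the end, for the whole second after the job is handed in: The lid of the box with the brass weight rests fully open (its angle above 1.75 rad, stop at 1.9) and is still, its tab is back up (below 0.06 rad), the other box's lid is shut (below 0.06 rad), and the check weight stands upright on the floor of its box (value of joint weight_box_lid above 1.75 rad and velocity of joint weight_box_lid between -0.05 and 0.05 rad/s and value of joint each of weight_box_tab, tin_box_lid below 0.06 rad and z of check_weight in the frame of weight_box between -0.004 and 0.012 m and angle between check_weight's own z axis and vertical below 0.2 rad); the robot touches nothing.
It fails at once if the lid of the box with the tin comes open (value of joint tin_box_lid above 0.12 rad).
It fails at once if the robot touches the check weight or the tin (contact force between any of check_weight, small_tin and the fingers above 0.3 N or contact force between any of check_weight, small_tin and the arm above 0.3 N).
It fails at once if the check weight is moved out of its place in its box or lifted (distance of check_weight from where it was at the start of the episode above 0.02 m).
It fails at once if a bystander (loose weight, timer, jar, brush) is lifted or shifted by more than 20 mm (distance of any of loose_weight, lab_timer, sample_jar, brush from where it was at the start of the episode above 0.02 m).
It also fails if it takes over 48 s, if anything falls off the work surface, if the arm or the gripper's body presses on something with over 40 N, if the wrist force passes 120 N, or if a joint passes its speed limit or range.

## Working session

There is one attempt and no reset: what is moved stays moved. The work goes in short steps, Python scripts to look and compute and a shell command to move; the robot and the scene stay as the last step left them, time stands still between calls to the robot, and variables do not carry over. Pictures are saved under pics/ and viewed, at most 10 in all, crops included, and the job is handed in when it is done.

```bash
mkdir -p pics
cat > h.py <<'E'
import numpy as np, cv2
from scipy.spatial.transform import Rotation as R
from workcell import manip
def ray(cal,px):
    K=np.array([[cal['fx'],0,cal['cx']],[0,cal['fy'],cal['cy']],[0,0,1.]])
    u=cv2.undistortPoints(np.array([[px]],float),K,np.array(cal['D'],float))[0,0]
    return np.array(cal['xyz']),R.from_quat(cal['orientation']).apply([u[0],-u[1],-1])
def at_z(cal,px,z):
    o,d=ray(cal,px); return o+d*(z-o[2])/d[2]
def at_depth(cal,px,dep):
    o,d=ray(cal,px); return o+d*dep
E
python3 - <<'E'
from h import *
for c in ('top','scene'):
    im,d=manip.camera(c); cv2.imwrite(f'pics/{c}0.png',im[:,:,::-1]); cal=manip.get_calibration(c)
    print(c,np.round(cal['xyz'],3))
    for t,z in [('weight_box_tab_pad',.049),('tin_box_tab_pad',.049),('weight_box_hinge',.06),('tin_box_hinge',.06),('weight_box_lid_edge',.06),('weight_box',0),('tin_box',0),('check_weight',.004),('small_tin',.004),('loose_weight',0),('lab_timer',0),('sample_jar',0),('brush',0)]:
        for r in manip.tip_of(t,c)[:2]: print(t,round(r['p'],2),np.round(r['pixel'],1),np.round(at_z(cal,r['pixel'],z),3))
print(manip.get_obs())
E
```

```text
top [ 0.414 -0.297  1.125]
weight_box_tab_pad 0.77 [216.6 256.3] [ 0.488 -0.147  0.049]
tin_box_tab_pad 0.78 [311.8 282. ] [ 0.433 -0.344  0.049]
weight_box_hinge 0.96 [244.5 195.5] [ 0.614 -0.206  0.06 ]
tin_box_hinge 0.76 [341.  221.4] [ 0.557 -0.406  0.06 ]
tin_box_hinge 0.62 [326.6 247.7] [ 0.503 -0.375  0.06 ]
weight_box_lid_edge 0.98 [227.6 247.3] [ 0.506 -0.172  0.06 ]
weight_box_lid_edge 0.18 [312.9 284.1] [ 0.429 -0.345  0.06 ]
weight_box 0.6 [239.8 221.5] [ 0.567 -0.191  0.   ]
check_weight 0.41 [390.9 226.1] [ 0.552 -0.52   0.004]
loose_weight 0.41 [287. 160.] [ 0.704 -0.296  0.   ]
lab_timer 0.93 [178.2 255.3] [ 0.495 -0.056  0.   ]
sample_jar 0.82 [237.6 127.8] [ 0.781 -0.185  0.   ]
sample_jar 0.58 [317.8 269.6] [ 0.461 -0.359  0.   ]
brush 0.67 [390.8 226.2] [ 0.552 -0.521  0.   ]
brush 0.62 [245.5 195.7] [ 0.624 -0.203  0.   ]
scene [ 0.113 -1.106  0.509]
weight_box_tab_pad 0.49 [208.7 207.9] [ 0.485 -0.166  0.049]
tin_box_tab_pad 0.76 [218.5 249.2] [ 0.426 -0.356  0.049]
weight_box_hinge 0.65 [266.  201.7] [ 0.609 -0.219  0.06 ]
weight_box_hinge 0.16 [197.1 209.3] [ 
[... 603 characters left out ...]
,  0.33216826, -0.064727  ,  1.46010396,  0.02158485,
        1.34991437, -0.0884941 ]), 'joint_velocities': array([-2.24614000e-03, -6.30301340e-04, -1.18123693e-03,  1.22506840e-03,
        2.04945799e-03,  1.51155603e-05,  8.45890116e-04]), 'tau': array([ 2.79564131e-05, -6.25232577e+01,  4.91155323e-02, -3.91822565e+01,
        1.64996961e-02,  1.87142206e-03,  4.97215154e-06]), 'position': array([0.16109782, 0.60389432, 0.24535552]), 'ee_rot': array([ 1.29993074e-01,  9.91514901e-01,  5.14856680e-05, -1.43777312e-05]), 'ft_force': array([-0.07237394, -0.20630861, -0.5313043 ]), 'torque': array([ 0.00488035,  0.03877727, -0.00580797]), 'grasp_force': 0.0, 'grip_width': 1.001485511157751}
```

```bash
python3 -c "
import cv2
a=cv2.imread('pics/top0.png')[100:320,150:430];b=cv2.imread('pics/scene0.png')[150:350,150:400]
cv2.imwrite('pics/t0c.png',cv2.resize(a,(760,597)));cv2.imwrite('pics/s0c.png',cv2.resize(b,(740,592)))"
```

```text
(no output)
```

View pics/t0c.png

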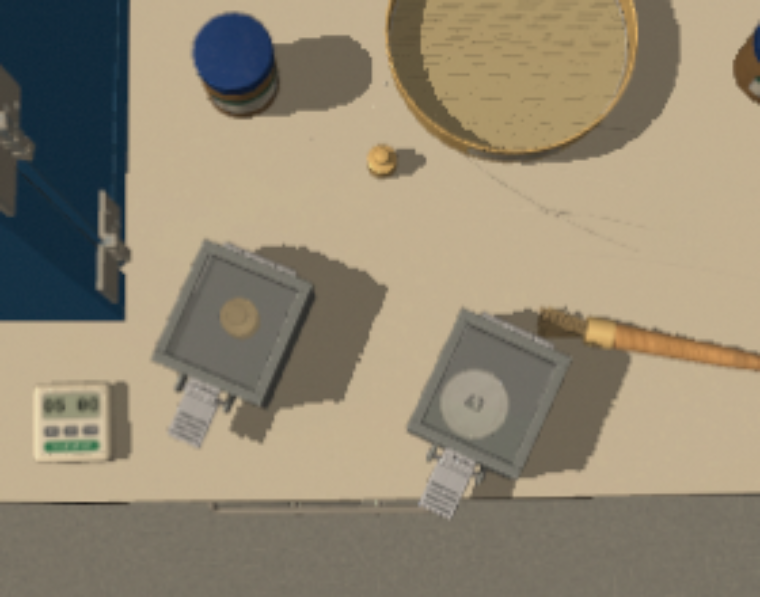

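View pics/s0c.png

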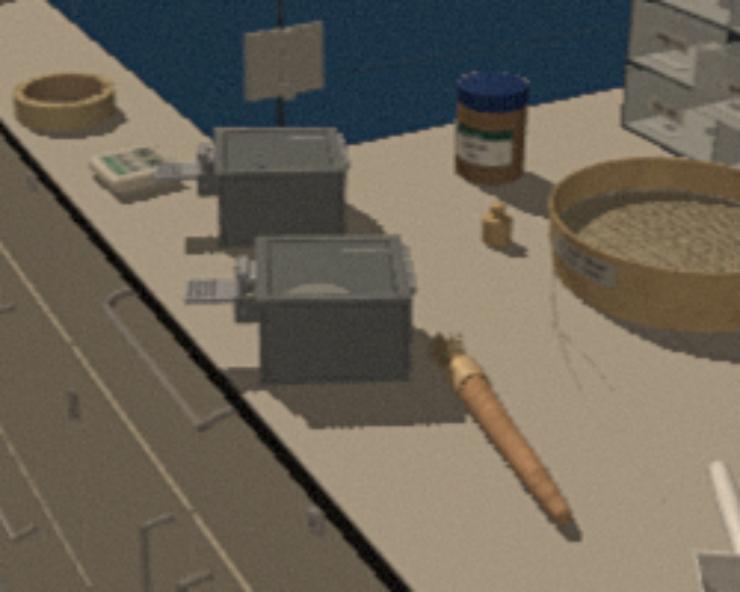

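Run:
```python
from h import *
a=cv2.imread('pics/top0.png');b=cv2.imread('pics/scene0.png')
cv2.imwrite('pics/both.png',cv2.resize(np.hstack([a,b]),(800,300),interpolation=cv2.INTER_AREA))
im,d=manip.camera('top');cal=manip.get_calibration('top')
for r in range(20,420,40):
    print(r,[tuple(np.round(at_depth(cal,(c,r),d[r,c]),2)) if d[r,c]>0 else 0 for c in range(10,330,40)])
```

```text
20 [(np.float64(0.8), np.float64(0.1), np.float64(0.48)), (np.float64(0.79), np.float64(0.04), np.float64(0.48)), (np.float64(0.79), np.float64(-0.02), np.float64(0.48)), (np.float64(0.79), np.float64(-0.08), np.float64(0.48)), (np.float64(0.88), np.float64(-0.1), np.float64(0.31)), (np.float64(1.05), np.float64(-0.12), np.float64(0.0)), (np.float64(0.94), np.float64(-0.23), np.float64(0.19)), (np.float64(0.94), np.float64(-0.31), np.float64(0.19))]
60 [(np.float64(0.73), np.float64(0.09), np.float64(0.48)), (np.float64(0.73), np.float64(0.03), np.float64(0.48)), (np.float64(0.73), np.float64(-0.03), np.float64(0.48)), (np.float64(0.72), np.float64(-0.09), np.float64(0.48)), (np.float64(0.81), np.float64(-0.1), np.float64(0.3)), (np.float64(0.95), np.float64(-0.12), np.float64(-0.0)), (np.float64(0.94), np.float64(-0.21), np.float64(0.02)), (np.float64(0.91), np.float64(-0.31), np.float64(0.08))]
100 [(np.float64(0.67), np.float64(0.08), np.float64(0.48)), (np.float64(0.67), np.float64(0.02), np.float64(0.48)), (np.float64(0.67), np.float64(-0.03), np.float64(0.48)), (np.float64(0.67
[... 2750 characters left out ...]
.float64(-0.91)), (np.float64(0.23), np.float64(0.17), np.float64(-0.91)), (np.float64(0.23), np.float64(0.01), np.float64(-0.9)), (np.float64(0.23), np.float64(-0.15), np.float64(-0.89)), (np.float64(0.23), np.float64(-0.3), np.float64(-0.91))]
380 [(np.float64(0.06), np.float64(0.82), np.float64(-0.9)), (np.float64(0.07), np.float64(0.65), np.float64(-0.9)), (np.float64(0.07), np.float64(0.48), np.float64(-0.9)), (np.float64(0.08), np.float64(0.32), np.float64(-0.9)), (np.float64(0.09), np.float64(0.14), np.float64(-0.8)), (np.float64(0.11), np.float64(-0.02), np.float64(-0.7)), (np.float64(0.1), np.float64(-0.15), np.float64(-0.81)), (np.float64(0.08), np.float64(-0.3), np.float64(-0.9))]
```

View pics/both.png

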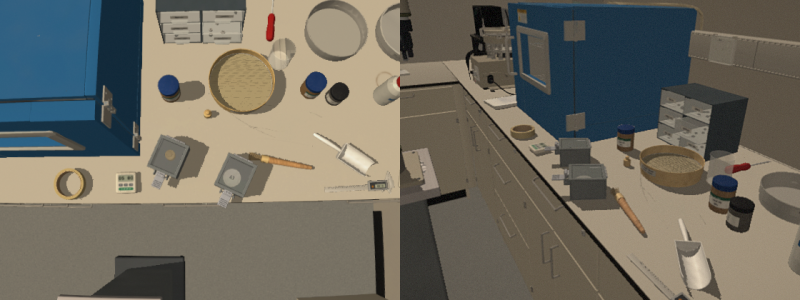

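```bash
cat >> h.py <<'E'
def plan(target, yawboxdeg, tilt, tip=True):
    "shift/turn units so that tip at target; tool y along box y, tool x=-box x, leaning back by tilt deg"
    o=manip.get_obs(); p=np.array(o['position']); R0=R.from_quat(o['ee_rot'])
    b=np.radians(yawboxdeg); t=np.radians(tilt)
    bx=np.array([np.cos(b),np.sin(b),0]); by=np.array([-np.sin(b),np.cos(b),0])
    z=np.sin(t)*bx-np.cos(t)*np.array([0,0,1]); R1=R.from_matrix(np.column_stack([np.cross(by,z),by,z]))
    tcp=np.array(target)-manip.tip_reach*z*tip
    return np.round(R0.inv().apply(tcp-p)/.05,2), np.round(np.degrees((R0.inv()*R1).as_rotvec())/8,2), np.round(tcp,3)
E
python3 - <<'E'
from h import *
im,d=manip.camera('top');cal=manip.get_calibration('top')
print(manip.tip_reach)
rr,cc=np.mgrid[170:310,180:370]
P=np.array([at_depth(cal,(c,r),d[r,c]) for r,c in zip(rr.ravel(),cc.ravel())])
z=P[:,2]
for nm,m in (('W',P[:,1]>-.29),('T',P[:,1]<-.29)):
    for a,b in ((.054,.075),(.035,.053)):
        s=P[m&(z>a)&(z<b)&(P[:,1]<-.115)]
        if len(s)>4: print(nm,a,len(s),np.round(s.mean(0),3),cv2.minAreaRect(s[:,:2].astype(np.float32)*1000))
i=np.array([[1,0],[0,1]])
o=manip.get_obs();w=manip.get_calibration('wrist');Rt=R.from_quat(o['ee_rot'])
print('cam in tool',Rt.inv().apply(np.array(w['xyz'])-o['position']), Rt.inv().apply(R.from_quat(w['orientation']).apply([0,0,-1])))
r=manip.trace('weight_box_tab_pad','top')
for q in r[:2]:
    ys,xs=np.nonzero(q['pixels']);print(q['p'],q['box'],at_z(cal,(xs.mean(),ys.mean()),.049))
E
```

```text
0.014
W 0.054 2294 [ 0.564 -0.187  0.064] ((560.8086547851562, -185.0555877685547), (92.99515533447266, 120.81027221679688), 66.39876556396484)
W 0.035 280 [ 0.502 -0.166  0.048] ((527.8168334960938, -198.164794921875), (53.17487716674805, 153.79090881347656), 33.00703811645508)
T 0.054 2332 [ 0.508 -0.381  0.064] ((492.48004150390625, -373.30963134765625), (92.38750457763672, 146.59202575683594), 63.5848274230957)
T 0.035 254 [ 0.439 -0.347  0.049] ((441.82586669921875, -349.8245544433594), (46.14305877685547, 46.43267822265625), 66.83050537109375)
cam in tool [ 0.06553376 -0.00046106 -0.12780775] [-2.62669972e-01  1.51810104e-04  9.64885725e-01]
0.69 [211.6, 244.4, 229.0, 262.1] [ 0.49531086 -0.15590061  0.049     ]
0.38 [211.2, 188.3, 265.4, 248.0] [ 0.56631343 -0.18505748  0.049     ]
```

Run:
```python
from h import *
o=manip.get_obs();Rt=R.from_quat(o['ee_rot'])
for t in ([.40,.30,.25],[.40,-.08,.25]): print(Rt.inv().apply(np.array(t)-o['position'])/.05)
```

```text
[-6.18246133 -4.64055329 -0.09368189]
[ -8.14203739 -11.98358136  -0.09436114]
```

```bash
python3 -m pendant '[[-1,-0.7,0,0,0,0,-1],[-2,-1.5,0,0,0,0,-1],[-3,-2.2,0,0,0,0,-1],[-4,-3,0,0,0,0,-1],[-5,-3.8,0,0,0,0,-1],[-6,-4.5,0,0,0,0,-1],[-6.4,-5.5,0,0,0,0,-1],[-6.7,-6.6,0,0,0,0,-1],[-7,-7.7,0,0,0,0,-1],[-7.2,-8.8,0,0,0,0,-1]]' 20
python3 - <<'E'
from h import *
print(manip.get_obs()['joint_pos'])
print(plan([.39,-.09,.25],-23.6,0))
E
```

```text
clock: 2.8
position: [0.3954, 0.084, 0.2455]
ee_rot: [0.13, 0.991, 0.0, 0.0]
ft_force: [0.6, 0.2, 0.0]
grip_width: 0.003
grasp_force: 0.0
[-0.72999515 -0.20043431  0.36188829  2.00992364  0.07246148  1.31928176
  0.91677079]
(array([-0.79, -3.39, -0.37]), array([0.01, 0.  , 1.08]), array([ 0.39 , -0.09 ,  0.264]))
```

```bash
python3 -m pendant '[[-0.2,-0.9,-0.1,0,0,0.3,-1],[-0.5,-1.8,-0.2,0,0,0.6,-1],[-0.7,-2.7,-0.3,0,0,1,-1],[-0.8,-3.4,-0.4,0,0,1.1,-1],[-0.8,-3.4,-0.4,0,0,1.1,-1],[-0.8,-3.4,-0.4,0,0,1.1,-1],[-0.8,-3.4,-0.4,0,0,1.1,-1],[-0.8,-3.4,-0.4,0,0,1.1,-1],[-0.8,-3.4,-0.4,0,0,1.1,-1],[-0.8,-3.4,-0.4,0,0,1.1,-1]]'
python3 - <<'E'
from h import *
cal=manip.get_calibration('wrist')
im,d=manip.camera('wrist'); cv2.imwrite('pics/w1.png',im[:,:,::-1])
for t,z in [('weight_box_tab_pad',.049),('weight_box_lid_edge',.06),('weight_box_hinge',.06),('weight_box',0)]:
    for r in manip.tip_of(t,'wrist')[:2]: print(t,round(r['p'],2),np.round(r['pixel'],1),np.round(at_z(cal,r['pixel'],z),3))
rr,cc=np.mgrid[0:420:2,0:560:2]
P=np.array([at_depth(cal,(c,r),d[r,c]) for r,c in zip(rr.ravel(),cc.ravel())])
b=np.radians(-23.6);bx=np.array([np.cos(b),np.sin(b)]);by=np.array([-bx[1],bx[0]])
c0=np.array([.564,-.187]); L=np.column_stack([(P[:,:2]-c0)@bx,(P[:,:2]-c0)@by])*1000
near=(abs(L[:,0])<130)&(abs(L[:,1])<70)
for nm,lo,hi,xm in (('lid',.057,.075,-1e3),('pad',.042,.054,-62)):
    m=near&(P[:,2]>lo)&(P[:,2]<hi)&((L[:,0]<xm) if nm=='pad' else (L[:,0]>-55))
    s=L[m]; print(nm,len(s),np.percentile(s,[1,50,99],axis=0).round(1).tolist(),cv2.minAreaRect(s.astype(np.float32)),np.median(P[m,2]))
E
```

```text
clock: 4.05
position: [0.3903, -0.0885, 0.2652]
ee_rot: [0.206, 0.979, 0.0, -0.0]
ft_force: [0.3, 0.1, -0.7]
grip_width: 0.001
grasp_force: 0.0
weight_box_tab_pad 0.26 [335.1 251.2] [ 0.474 -0.061  0.049]
lid 76 [[-20.4, 14.9], [-5.0, 21.2], [9.7, 27.4]] ((-5.263684272766113, 21.220252990722656), (12.480385780334473, 30.46473503112793), 89.71320343017578) 0.06245252382857369Traceback (most recent call last):
  File "<stdin>", line 13, in <module>
    return _quantile_unchecked(
        a, q, axis, out, overwrite_input, method, keepdims, weights)
    return _ureduce(a,
                    func=_quantile_ureduce_func,
    ...<5 lines>...
                    overwrite_input=overwrite_input,
                    method=method)
    r = func(a, **kwargs)
    result = _quantile(arr,
                       quantiles=q,
    ...<2 lines>...
                       out=out,
                       weights=wgt)
    slices_having_nans = np.isnan(arr[-1, ...])
                                  ~~~^^^^^^^^^
IndexError: index -1 is out of bounds for axis 0 with size 0
```

View pics/w1.png

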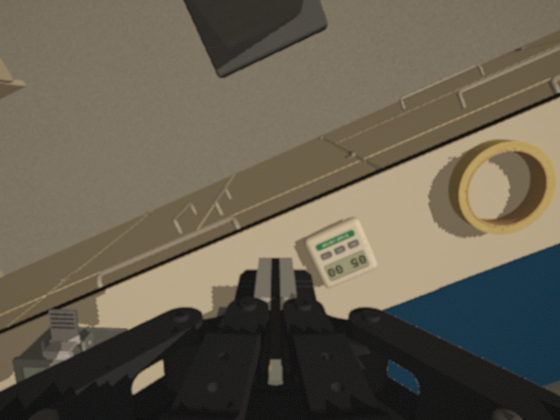

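The wrist picture shows the timer (340,250) and the tin box's tab (62,320); the gripper itself hides the weight box. So I fit the box from the top depth instead.

Run:
```python
from h import *
im,d=manip.camera('top');cal=manip.get_calibration('top')
cv2.imwrite('pics/top1.png',cv2.resize(im[150:300,170:370,::-1],(800,600)))
rr,cc=np.mgrid[160:290,190:300]
P=np.array([at_depth(cal,(c,r),d[r,c]) for r,c in zip(rr.ravel(),cc.ravel())])
for yaw in (-23.6,-25):
    b=np.radians(yaw);bx=np.array([np.cos(b),np.sin(b)]);by=np.array([-bx[1],bx[0]])
    L=np.column_stack([(P[:,:2]-[.564,-.187])@bx,(P[:,:2]-[.564,-.187])@by])*1000
    near=(abs(L[:,0])<120)&(abs(L[:,1])<60)
    H=lambda m:print(len(L[m]),np.percentile(L[m],[2,50,98],axis=0).round(1).tolist(),cv2.minAreaRect(L[m].astype(np.float32)),np.median(P[m,2]))
    H(near&(P[:,2]>.057)&(P[:,2]<.075)&(L[:,0]>-48)&(abs(L[:,1])<52))
    H(near&(P[:,2]>.042)&(P[:,2]<.055)&(L[:,0]<-66)&(abs(L[:,1])<25))
    H(near&(P[:,2]>.05)&(P[:,2]<.09)&(L[:,0]<-58)&(abs(L[:,1])<30))
for t,z in [('weight_box_tab_pad',.049),('weight_box_lid_edge',.06),('weight_box_hinge',.06)]:
    for r in manip.tip_of(t,'top')[:1]: print(t,round(r['p'],2),np.round(r['pixel'],1),np.round(at_z(cal,r['pixel'],z),3))
```

```text
2163 [[-46.0, -43.9], [3.1, 0.2], [53.0, 44.6]] ((4.477638244628906, 0.8408584594726562), (93.08356475830078, 104.91899108886719), 89.94318389892578) 0.06369114819561816
193 [[-95.0, -12.8], [-80.8, 0.7], [-66.7, 14.7]] ((-80.7936782836914, 0.8628377914428711), (28.452186584472656, 29.483896255493164), 88.21137237548828) 0.049347970996893364
120 [[-93.9, -18.7], [-72.2, 1.8], [-58.3, 20.1]] ((-76.66200256347656, 0.4971504211425781), (37.26542663574219, 43.46540832519531), 1.5966938734054565) 0.05172051069825523
2163 [[-46.0, -43.9], [3.0, 0.0], [53.0, 44.7]] ((4.0327301025390625, 0.9400978088378906), (105.7652587890625, 93.08357238769531), 1.3431837558746338) 0.06369064574907357
193 [[-95.0, -14.6], [-80.8, -1.2], [-66.7, 12.7]] ((-80.79064178466797, -1.1113853454589844), (28.452184677124023, 29.483901977539062), 89.61138153076172) 0.049347970996893364
120 [[-94.1, -17.6], [-72.1, 0.2], [-58.2, 19.2]] ((-76.82455444335938, -0.43892860412597656), (43.45182800292969, 37.392539978027344), 89.75869750976562) 0.05172051069825523
weight_box_tab_pad 0.73 [218.7 257.5] [ 0.486 -0.152  0.049]
weight_box_lid_edge 0.66 [227.8 245.2] [ 0.51  -0.172  0.06 ]
weight_box_hinge 0.89 [243.8 194.2] [ 0.616 -0.205  0.06 ]
```

View pics/top1.png

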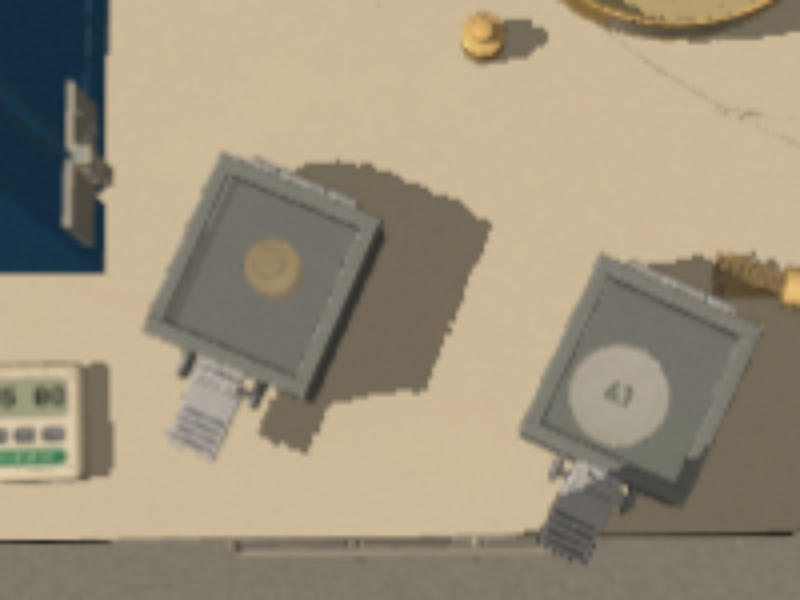

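Run:
```python
from h import *
print(plan([.489,-.1525,.09],-24,10))
```

```text
(array([-2.27, -0.37,  3.23]), array([ 0.  , -1.25,  0.03]), array([ 0.487, -0.152,  0.104]))
```

```bash
python3 -m pendant '[[-0.8,-0.1,0.3,0,-0.4,0,-1],[-1.6,-0.3,0.8,0,-0.8,0,-1],[-2.27,-0.37,1.3,0,-1.25,0.03,-1],[-2.27,-0.37,2,0,-1.25,0.03,-1],[-2.27,-0.37,2.7,0,-1.25,0.03,-1],[-2.27,-0.37,3.23,0,-1.25,0.03,-1],[-2.27,-0.37,3.23,0,-1.25,0.03,-1],[-2.27,-0.37,3.23,0,-1.25,0.03,-1],[-2.27,-0.37,3.23,0,-1.25,0.03,-1],[-2.27,-0.37,3.23,0,-1.25,0.03,-1]]'
python3 - <<'E'
from h import *
for c in ('scene','wrist'):
    im,d=manip.camera(c)
    if c=='scene': s=im[130:270,140:340]
    else: w=im
cv2.imwrite('pics/pre.png',np.hstack([cv2.resize(s,(400,300)),cv2.resize(w,(400,300))])[:,:,::-1])
print(plan([.489,-.1525,.043],-24,10))
E
```

```text
clock: 5.75
position: [0.4873, -0.1512, 0.1046]
ee_rot: [0.207, 0.974, -0.018, 0.086]
ft_force: [0.1, 0.2, -0.3]
grip_width: 0.003
grasp_force: 0.0
(array([ 0.17, -0.01,  0.93]), array([0.01, 0.  , 0.  ]), array([ 0.487, -0.152,  0.057]))
```

View pics/pre.png

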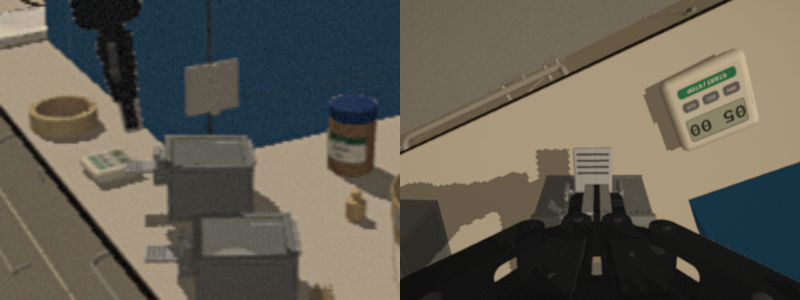

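```bash
python3 -m pendant '[[0.05,0,0.3,0,0,0,-1],[0.1,0,0.6,0,0,0,-1],[0.15,0,0.8,0,0,0,-1],[0.17,0,0.93,0,0,0,-1],[0.17,0,0.93,0,0,0,-1],[0.17,0,0.93,0,0,0,-1],[0.17,0,0.93,0,0,0,-1],[0.17,0,0.93,0,0,0,-1],[0.17,0,0.93,0,0,0,-1],[0.17,0,0.93,0,0,0,-1]]'
python3 - <<'E'
from h import *
im,d=manip.camera('scene'); a=cv2.resize(im[130:270,140:340],(400,300))
im,d=manip.camera('top'); b=cv2.resize(im[150:300,170:370],(400,300))
cv2.imwrite('pics/press.png',np.hstack([a,b])[:,:,::-1])
E
```

```text
clock: 7.1
position: [0.4856, -0.151, 0.0561]
ee_rot: [0.207, 0.975, -0.018, 0.084]
ft_force: [-6.7, 2.3, 7.4]
grip_width: -0.002
grasp_force: 4.3
```

View pics/press.png

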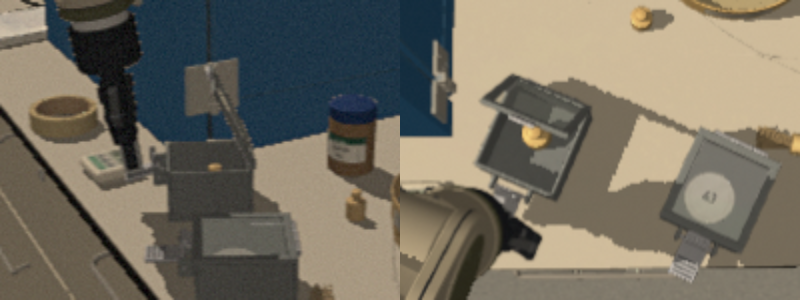

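The scene and top pictures show the weight box's lid sprung up (right edge about 245,165 on the left half). The tin box is still shut. Next I let the tab go.

```bash
cat >> h.py <<'E'
C=np.array([.568,-.188]);Y=-24
def box(x,z,y=0):
    b=np.radians(Y); return [C[0]+x*np.cos(b)-y*np.sin(b),C[1]+x*np.sin(b)+y*np.cos(b),z]
E
python3 - <<'E'
from h import *
print(plan(box(-.115,.145),Y,30))
E
```

```text
(array([ 0.28, -0.01, -2.1 ]), array([ 0.  , -2.52, -0.  ]), array([ 0.457, -0.138,  0.157]))
```

```bash
python3 -m pendant '[[0.1,0,-0.3,0,0,0,-1],[0.2,0,-0.8,0,0,0,-1],[0.28,0,-1.4,0,-0.8,0,-1],[0.28,0,-2.1,0,-1.7,0,-1],[0.28,0,-2.1,0,-2.5,0,-1],[0.28,0,-2.1,0,-2.5,0,-1],[0.28,0,-2.1,0,-2.5,0,-1],[0.28,0,-2.1,0,-2.5,0,-1],[0.28,0,-2.1,0,-2.5,0,-1],[0.28,0,-2.1,0,-2.5,0,-1]]'
python3 - <<'E'
from h import *
print(manip.get_obs()['joint_pos'].round(2))
im,d=manip.camera('scene'); a=cv2.resize(im[130:270,140:340],(400,300))
im,d=manip.camera('top'); b=cv2.resize(im[150:300,170:370],(400,300));cal=manip.get_calibration('top')
cv2.imwrite('pics/rel.png',np.hstack([a,b])[:,:,::-1])
for r in manip.tip_of('weight_box_lid_edge','top')[:1]: print(r['p'],at_z(cal,r['pixel'],.158),box(0,.158))
for x,z in ((-.03,.14),(.035,.150),(.056,.150),(-.08,.19)): print(plan(box(x,z),Y,30))
E
```

```text
clock: 8.45
position: [0.4574, -0.1382, 0.1573]
ee_rot: [0.201, 0.945, -0.054, 0.253]
ft_force: [0.3, 0.2, -0.2]
grip_width: 0.0
grasp_force: 0.0
[-0.53 -0.35  0.54  2.38  0.63  0.66  0.76]
0.57 [ 0.56821345 -0.19435249  0.158     ] [np.float64(0.568), np.float64(-0.188), 0.158]
(array([-1.41, -0.01,  0.94]), array([ 0., -0.,  0.]), array([ 0.534, -0.173,  0.152]))
(array([-2.64, -0.01,  1.41]), array([ 0., -0.,  0.]), array([ 0.594, -0.199,  0.162]))
(array([-3.  , -0.01,  1.62]), array([ 0., -0.,  0.]), array([ 0.613, -0.208,  0.162]))
(array([-1.04, -0.01, -0.43]), array([ 0., -0.,  0.]), array([ 0.489, -0.153,  0.202]))
```

View pics/rel.png

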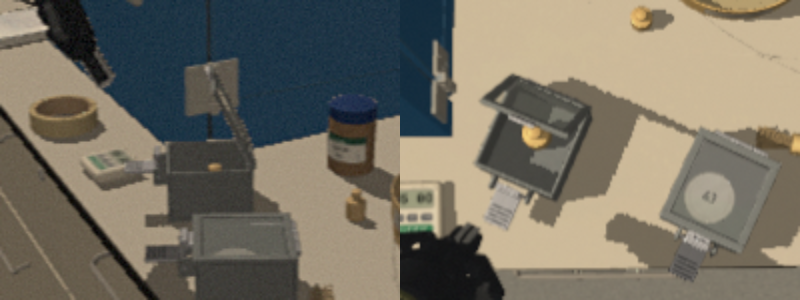

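Lid is up at about 63°, the tab (505,205) is back up, and the tin box is shut. Now I push the lid over.

```bash
python3 -m pendant '[[-0.8,0,0.5,0,0,0,-1],[-1.4,0,0.97,0,0,0,-1],[-1.7,0,1.1,0,0,0,-1],[-2,0,1.22,0,0,0,-1],[-2.3,0,1.36,0,0,0,-1],[-2.6,0,1.5,0,0,0,-1],[-2.8,0,1.6,0,0,0,-1],[-3,0,1.7,0,0,0,-1],[-3,0,1.7,0,0,0,-1],[-3,0,1.7,0,0,0,-1]]'
python3 - <<'E'
from h import *
print(manip.get_obs()['joint_pos'].round(2))
im,d=manip.camera('scene'); a=cv2.resize(im[110:250,140:340],(400,300))
im,d=manip.camera('top'); b=cv2.resize(im[150:300,170:370],(400,300))
cv2.imwrite('pics/push.png',np.hstack([a,b])[:,:,::-1])
E
```

```text
clock: 9.85
position: [0.6143, -0.2082, 0.1586]
ee_rot: [0.201, 0.945, -0.054, 0.253]
ft_force: [-0.2, 0.2, -0.5]
grip_width: 0.001
grasp_force: 0.0
[-0.56  0.18  0.83  2.01 -0.08  0.49  1.45]
```

View pics/push.png

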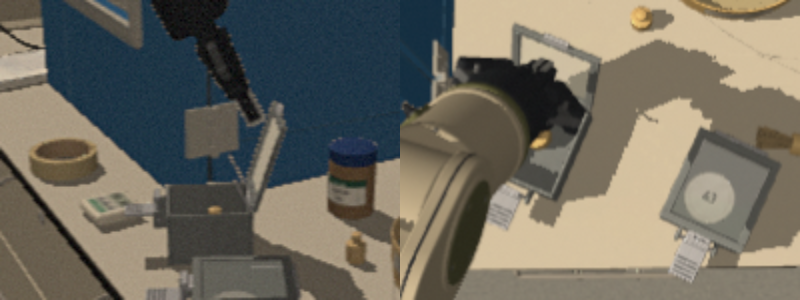

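The lid leans back past upright (275,110) with no contact force. I pull back the way I came.

```bash
python3 -m pendant '[[0.6,0,-0.5,0,0,0,-1],[1.2,0,-1.1,0,0,0,-1],[1.8,0,-1.7,0,0,0,-1],[2.4,0,-2.3,0,0,0,-1],[2.4,0,-2.3,0,0,0,-1],[2.4,0,-2.3,0,0,0,-1],[2.4,0,-2.3,0,0,0,-1],[2.4,0,-2.3,0,0,0,-1],[2.4,0,-2.3,0,0,0,-1],[2.4,0,-2.3,0,0,0,-1]]'
python3 - <<'E'
from h import *
im,d=manip.camera('scene'); a=cv2.resize(im[110:250,140:340],(400,300))
im,d=manip.camera('top'); b=cv2.resize(im[150:300,170:370],(400,300));cal=manip.get_calibration('top')
cv2.imwrite('pics/fin.png',np.hstack([a,b])[:,:,::-1])
for r in manip.tip_of('weight_box_lid_edge','top')[:1]: print(r['p'],at_z(cal,r['pixel'],.164),box(.0855,.164))
E
```

```text
clock: 11.2
position: [0.4673, -0.1427, 0.1983]
ee_rot: [0.201, 0.945, -0.054, 0.253]
ft_force: [0.8, -0.0, -0.3]
grip_width: 0.003
grasp_force: 0.0
0.9 [ 0.64031172 -0.23043326  0.164     ] [np.float64(0.6461081366284424), np.float64(-0.22277598298298093), 0.164]
```

View pics/fin.png

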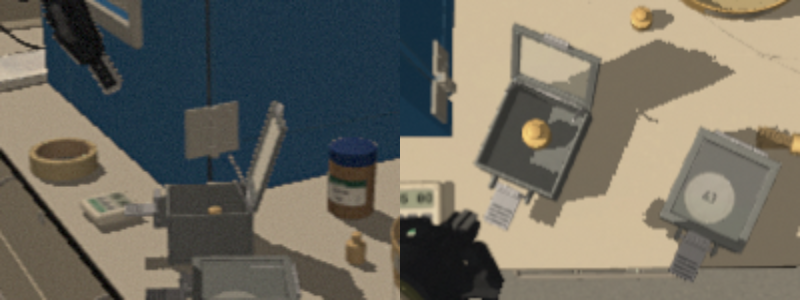

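The lid rests fully open (edge at 555,35 in the top view) and the weight stands upright. The tin box is shut and the hand is clear.

```bash
python3 -c "
from workcell import manip
print(manip.hand_in())"
```

```text
the job is handed in; nothing more can be done
None
```

The weight box's lid is open and resting on its stop, its tab is back up, and the tin box stayed shut; the job is handed in at about 11 s on the robot's clock, but the hand-in did not report a verdict.

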